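# Clamp a glued puzzle cube in a ratchet press

## Task

Clamp the freshly glued wooden puzzle cube in the blue ratchet press: stand it upright on the bed, in the middle, square and close against the fixed jaw, then take the red handle and pump it in full strokes, each of which advances the sprung pad by one tooth. Stop as soon as the lever pushes back clearly harder than on its free first stroke, so that the cube is held firmly but not crushed (a squeeze of 6 N at least and never over 38 N). Bring the lever back to its rest, let go, and leave the other things where they are.

Things in the scene. Friction and masses are not known exactly. Their poses are not given: they have to be found in the camera images.
- cube_center (a point): Centre of the loose wooden puzzle cube with a light and dark chequered pattern, 54 mm on every side, about 110 g; axes normal to its faces, z up at the start. It starts on the table (centre 27 mm up) on the robot's side of the press, to the left or right; the glass dish takes the opposite place.
- cube: The same cube; origin at the centre of its underside.
- press: Blue hand press fixed to the table; origin on the table. Its y axis is the clamping direction, from lever to fixed jaw; x lies across; z up. A toothed rack (8 mm pitch) on top carries on a spring a black pad, 50 mm wide, 48 mm high, centred 39 mm above the table, facing the fixed jaw. The opening starts at 72 to 100 mm. A brass pawl keeps the rack from going back: a tooth too many cannot be undone.
- back_jaw: Fixed jaw at the +y end of the press, blue, 60 mm wide, rising 58 mm above the bed. Origin: middle of the lower edge of its clamping face, at bed level (12 mm above the table); axes as the press's. A cube standing against it has its centre at (0, -27, +27) mm in this frame. It does not move, but its place along the bed differs between starts by up to 12 mm.
- lever_grip (a point): Centre of the red round handle bar on top of the upright lever: 22 mm diameter, 90 mm long, along the press's x, 195 mm above the table when upright. A 12 mm steel stem joins it from below at its middle. Can be taken from above with a finger on either side along y. A free stroke takes 4 to 6 N at the handle.
- lever_pivot (a point): Hinge axis of the lever, along the press's x, 20 mm above the table; the handle bar's centre is 175 mm from it. The pad touches the cube after 2 to 6 strokes. From then on each tooth squeezes the cube by some 14 N more (pad spring 1.8 N/mm), and the handle, held at the end of the forward stroke, pushes back 4 to 5 N more per tooth.
- lever (a joint): Lever angle (rad): 0 upright, + towards the fixed jaw. Stops at -0.13 and 0.13; a spring pulls it to -0.13, its rest. A stroke is a push to 0.085 or more, then back to -0.10 or less: one tooth, never two. Stop once the push at the stroke's end is 4 N or more above that of the first stroke: the squeeze is then 8 to 28 N.
- mug: Bystander: orange ceramic mug, 82 mm diameter, 95 mm high, at the back; origin under its centre.
- bottle: Bystander: steel bottle with twist cap, 68 mm diameter, 230 mm high, at the back right; origin under its centre.
- dish: Bystander: shallow glass dish, 130 mm diameter, 40 mm high; origin under its centre.
- glue: Bystander: white glue bottle with yellow cap, 38 mm diameter, 110 mm high, on the right; origin under its centre.
- book: Bystander: blue book lying flat, 130 x 190 x 22 mm, on the right; origin under its centre.
- press_bed (a point): Point on the bed's top face, between pad and fixed jaw, 12 mm above the table, on the press's middle line. The bed is 62 mm wide and open at both sides, so that fingers may reach down past the cube there. Axes as the press's.
There are look-alikes about, which are no part of the job. What is meant by the cube is not green or yellow, and is the smaller of those in its own colour.

How it is judged (in metres and radians):
On the way, in this order (a step that is already met when the one before it is completed fails the run):
1. the cube stands upright on the bed, in the middle, against or within 15 mm of the fixed jaw (x of cube_center in the frame of back_jaw between -0.014 and 0.014 m and y of cube_center in the frame of back_jaw between -0.042 and -0.022 m and z of cube_center in the frame of back_jaw between 0.018 and 0.036 m and angle between cube's own z axis and vertical below 0.1 rad), for 0.2 s.
2. the lever is pushed forward (value of joint lever above 0.05 rad), for 0.05 s.
3. the lever is brought back (value of joint lever below -0.05 rad), for 0.05 s.
4. the lever is pushed forward again (value of joint lever above 0.05 rad), for 0.05 s.
At the end, for the whole second after the job is handed in: The cube stands upright (within 0.1 rad) on the bed, within 14 mm of the middle, pressed against the fixed jaw with 6 to 38 N; the lever is back at rest (below -0.10 rad) and nothing moves (x of cube_center in the frame of back_jaw between -0.014 and 0.014 m and y of cube_center in the frame of back_jaw between -0.032 and -0.022 m and z of cube_center in the frame of back_jaw between 0.018 and 0.036 m and angle between cube's own z axis and vertical below 0.1 rad and contact force between back_jaw and cube between 6 and 38 N and value of joint lever below -0.1 rad and linear speed of cube below 0.01 m/s); the robot touches nothing.
It fails at once if the cube is squeezed against the fixed jaw with more than 38 N (contact force between back_jaw and cube above 38 N).
It fails at once if the mug, bottle, dish, glue bottle or book is moved by more than 30 mm (distance of any of mug, bottle, dish, glue, book from where it was at the start of the episode above 0.03 m).
It also fails if it takes over 70 s, if anything falls off the work surface, if the arm or the gripper's body presses on something with over 40 N, if the wrist force passes 120 N, or if a joint passes its speed limit or range.

## Robot

A 6-joint arm with a two-finger parallel gripper is mounted at the origin on the work surface. World frame = base frame: x ahead of the robot, y to its left, z up, the work surface at z = 0. Lengths are in mm, angles in rad, forces in N, time in s.
With the tool pointing down it reaches from about 300 to 775 mm from the base axis. Payload 14.6 kg.
Tool frame: the origin (TCP) lies on the front face of the gripper's body, between the roots of the fingers; the fingertips stand 97 mm ahead of it and the grasp point (between the pads) lies 78 mm ahead of it; z points along the fingers, y is the line along which they close (so a half turn about z gives the same grasp; the last joint's range is limited). The gripper opens to 94 mm and grips with 3 to 60 N. Pads are 16 mm wide; open, the fingers measure 119 mm over their backs; the gripper's body (75 mm by 177 mm) begins 78 mm behind the grasp point.
Start: joints at [-1.217, 0.3, 1.521, -0, 1.321, -0.067], TCP at [224.662, -502.013, 302.646] pointing down, gripper open.
Joint ranges: [-3.03, 3.03], [-0.79, 2.21], [0.23, 2.52], [-1.04, 4.18], [0, 3.07], [-2.55, 2.55]. Speed limits (rad/s): [2.22, 2.22, 2.57, 3.14, 3.14, 3.14].

## Interface

Orientations are given as [roll, pitch, yaw] about the fixed x, y, z axes, in that order (R = Rz(yaw) Ry(pitch) Rx(roll)).
In Python, from cell import * gives the robot as it stands.
- The arm moves only by the tool carry_out, never from a script. Its arguments are lists of equal length, an entry for each row: "slide": the shift along the world's x, y, z scaled (see below), a list of three; "dr": the turn, a rotation vector about the world's x, y, z scaled (see below), a list of three; "gripper": the opening in per cent of the stroke, from 0 (shut) to 100 (fully open). A call has 1 to 10 rows; each row is the pose to reach, as a shift and turn from the pose commanded when the call began, turning the shorter way round; what a row does not reach only later rows make up. The controller multiplies each number of a shift by 0.25 m and each number of a turn by 360 degrees. A row lasts 1/12 s, in which the tool goes at most 41.7 mm and 7.16 degrees, less where a joint would pass 70% of its speed; a pose out of reach is approached as far as the arm can. A call with a number of a shift or a turn outside -1 to 1 is refused whole. A call with a gripper value outside its range is refused whole. The fingers move at their own pace and stop on an object; "newtons" is the grip in N (left out, the last holds). Time passes only in rows, so rows that repeat a pose let the fingers close. It gives the time, the measured TCP pose, the force, the opening and the grip force at its end, in the units of the state.
- read_state(): the state, without advancing time (a new reading comes with each control period).
- camera(name): name is "scene" or "top" or "wrist"; returns the picture (420x560x3 uint8, red, green, blue); there is no depth.
- camera_model(name): a dict with "vfov" (degrees; the focal length in pixels is half the picture's height over the tangent of half this angle, whatever the lens; pixels are square), "cx", "cy" (the principal point, pixels), "k1" (the pictures are not rectified: a ray, as slopes to the right and down, at radius r is drawn at 1 + k1 r^2 times it, then the intrinsics apply), "R" (3x3) and "t" (3): a world point X has camera coordinates R X + t. Camera axes: x right, y down, z forward; pixel columns grow to the right and rows downward; lengths in mm; the calibration is good to about 2 mm. A picture is of the moment at which its call begins: read the wrist's pose just before it. camera_model takes no time and is no camera call; for the wrist camera it gives the pose at the moment of the call.
- sign_off(): hands the job in; it is judged then, once.
The state is a dict: "clock": time; "joints": joint angles; "qd": joint speeds; "effort": joint torques, N m; "eef_pos": TCP position; "eef_rot": TCP orientation; "wrist_force": force on the tool from outside, world axes, zero at the start; "moment": the same for the moment, N m; "finger_gap": finger opening in mm; "finger_force": force on a finger pad.
Only numpy, scipy, OpenCV 4.12 (cv2) and the standard library are available. Lean on these libraries where they do the work, as an engineer would, in place of code of your own. Each camera call takes 0.05 s, during which the arm holds its last target. There are 200 camera calls.

## Working session

There is one attempt and no reset: what is moved stays moved. The work goes in short steps, Python scripts to look and compute and a tool call to move; the robot and the scene stay as the last step left them, time stands still between calls to the robot, and variables do not carry over. Pictures are saved under pics/ and viewed, at most 10 in all, crops included, and the job is handed in when it is done.

Besides the shell and the picture viewer there is one more tool, called after ">>>" as name(argument=value, ...) on one line, values as JSON. carry_out: Moves the arm, as the interface text tells. Its arguments: {"type":"object","properties":{"slide":{"type":"array","items":{"type":"array","items":{"type":"number","minimum":-1,"maximum":1}}},"dr":{"type":"array","items":{"type":"array","items":{"type":"number","minimum":-1,"maximum":1}}},"gripper":{"type":"array","items":{"type":"number"}},"newtons":{"type":"number"}},"required":["slide","dr","gripper"]}

```bash
mkdir -p pics; ls; cat > h.py <<'E'
from cell import *
import numpy as np, cv2
def ray(m,u,v,shape=(420,560)):
    f=shape[0]/2/np.tan(np.radians(m["vfov"])/2)
    d=np.array([(u-m["cx"])/f,(v-m["cy"])/f]); s=d.copy()
    for _ in range(20): s=d/(1+m["k1"]*(s@s))
    R=np.array(m["R"]);t=np.array(m["t"])
    return -R.T@t, R.T@np.array([s[0],s[1],1.])
def onz(m,u,v,z):
    c,d=ray(m,u,v); return c+d*(z-c[2])/d[2]
def pix(m,X):
    f=210/np.tan(np.radians(m["vfov"])/2)
    p=np.array(m["R"])@np.array(X)+np.array(m["t"]); s=p[:2]/p[2]; s=s*(1+m["k1"]*(s@s))
    return s*f+[m["cx"],m["cy"]]
E
python3 - <<'E'
from h import *
s=read_state();print(s)
a=camera("top");b=camera("scene")
cv2.imwrite("pics/top0.png",a[...,::-1]);cv2.imwrite("pics/scene0.png",b[...,::-1])
for n in("top","scene"):
    m=camera_model(n);print(n,m["vfov"],m["k1"],(-np.array(m["R"]).T@np.array(m["t"])).round())
E
```

```text
pics
{'clock': 0.0, 'joints': array([-1.21658808e+00,  3.00479220e-01,  1.52157907e+00, -2.52876105e-05,
        1.32071844e+00, -6.66013797e-02]), 'qd': array([-0.00123893, -0.00050923, -0.00082913,  0.00167647,  0.00089193,
        0.00136733]), 'effort': array([-6.06427311e-04, -5.31804621e+01, -3.52736878e+01,  7.07556750e-02,
        2.44296261e-02, -1.23195082e-04]), 'eef_pos': array([ 224.61436861, -501.87671388,  302.08266576]), 'eef_rot': array([-3.14040957e+00, -5.43635213e-05,  4.20815872e-01]), 'wrist_force': array([-0.11089179,  0.35951154, -0.10177089]), 'moment': array([-0.00930482, -0.00486124, -0.06292227]), 'finger_force': 0.0, 'finger_gap': 94.12717616448684}
top 46.36562559949115 -0.1701021997814119 [ 427.  -88. 1341.]
scene 45.13897870836442 0.02853470392609345 [1717.  288.  987.]
```

View pics/top0.png

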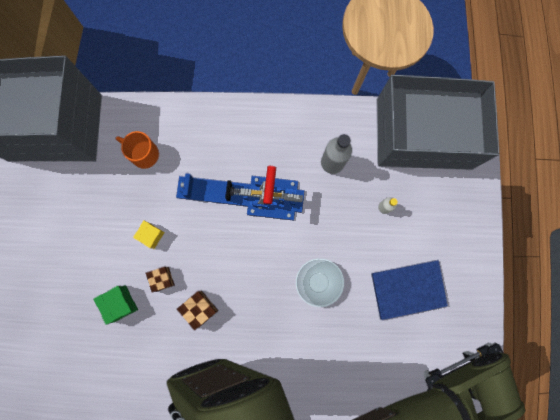

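View pics/scene0.png

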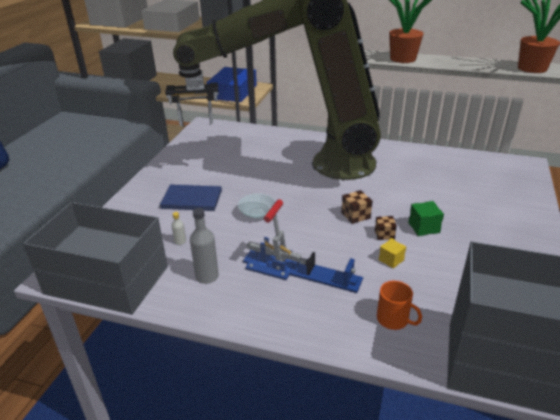

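The top view (up = +x, left = +y) shows the press with its fixed jaw at (185,187), pad at (229,190) and handle at (270,185). Two chequered cubes could be meant, one at (160,279) and one at (197,310). The smaller, at (160,279), fits the description. The green and yellow blocks are excluded. Next I measure both and confirm in an enlarged crop.

```bash
python3 - <<'E'
from h import *
a=cv2.imread("pics/top0.png");m=camera_model("top")
hsv=cv2.cvtColor(a,cv2.COLOR_BGR2HSV)
# chequered: orange-ish hue moderately saturated
k=((hsv[...,0]<25)&(hsv[...,1]>70)).astype(np.uint8)*255
k=cv2.morphologyEx(k,cv2.MORPH_CLOSE,np.ones((5,5)))
def rep(k,x0,x1,y0,y1,z,name,mina=60):
    q=np.zeros_like(k);q[y0:y1,x0:x1]=k[y0:y1,x0:x1]
    for c in cv2.findContours(q,0,2)[0]:
        if cv2.contourArea(c)<mina: continue
        b=cv2.boxPoints(cv2.minAreaRect(c)); P=np.array([onz(m,u,v,z) for u,v in b])
        e=P[1]-P[0];f=P[2]-P[1]
        print(name,"pix",b.mean(0).round(1),"world",P.mean(0).round(1),"sides",np.linalg.norm(e).round(1),np.linalg.norm(f).round(1),"ang",np.degrees(np.arctan2(e[1],e[0])).round(1),np.degrees(np.arctan2(f[1],f[0])).round(1))
rep(k,130,230,255,340,54,"cheq")
r=(((hsv[...,0]<6)|(hsv[...,0]>174))&(hsv[...,1]>150)&(hsv[...,2]>80)).astype(np.uint8)*255
rep(r,245,300,155,215,193,"handle")
b=((hsv[...,0]>100)&(hsv[...,0]<125)&(hsv[...,1]>120)).astype(np.uint8)*255
rep(b,165,315,165,230,12,"press")
c=cv2.resize(a[165:225,170:320],None,fx=5,fy=5,interpolation=cv2.INTER_CUBIC)
d=cv2.resize(a[260:335,135:285],None,fx=5,fy=5,interpolation=cv2.INTER_CUBIC)[:290]
d=cv2.resize(a[262:332,140:220],None,fx=4,fy=4,interpolation=cv2.INTER_CUBIC)
o=np.zeros((590,750,3),np.uint8);o[:300]=c;o[305:585,:320]=d
cv2.imwrite("pics/crop1.png",o)
E
```

```text
cheq pix [196.9 309.7] world [334.9 104.7  54. ] sides 79.8 73.1 ang -47.1 -136.6
cheq pix [159.6 278.9] world [412.2 205.9  54. ] sides 60.8 54.1 ang -70.2 -159.3
handle pix [269.2 184.5] world [643.4 -78.3 193. ] sides 90.6 21.1 ang -5.7 -96.0
press pix [289.2 186.6] world [ 672.6 -131.7   12. ] sides 38.5 84.1 ang -8.4 -98.6
press pix [247.9 182.2] world [682.7 -17.9  12. ] sides 36.5 93.1 ang -0.9 -91.7
press pix [239.1 198.2] world [637.8   6.2  12. ] sides 74.0 351.4 ang -10.7 -102.5
```

View pics/crop1.png

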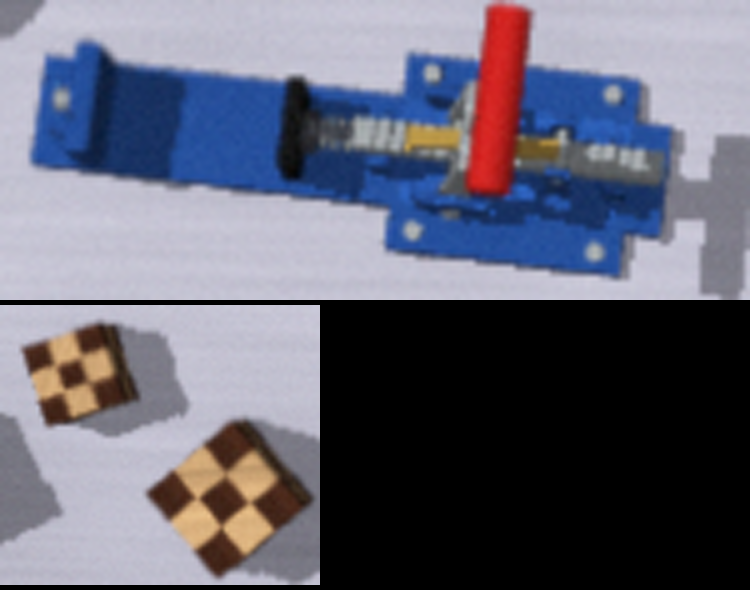

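The crop confirms it. The left chequered cube's top face measures about 54 mm and the other's about 73–80 mm, so the cube at (160,279) is the one meant. Now I get its pose and the press axis.

```bash
python3 - <<'E'
from h import *
m=camera_model("top")
W=lambda x,y,z:onz(m,170+(x+.5)/5-.5,165+(y+.5)/5-.5,z)
D=lambda x,y,z:onz(m,140+(x+.5)/4-.5,262+(y-305+.5)/4-.5,z)
for n,p,q,z in(("up",(47,55),(405,95),12),("low",(32,165),(390,208),12),("end",(32,165),(47,55),12)):
    P,Q=W(*p,z),W(*q,z);print(n,P.round(1),Q.round(1),np.degrees(np.arctan2(*(Q-P)[1::-1])).round(1),np.linalg.norm(P-Q).round(1))
print("jaw foot",W(112,58,12).round(1),W(95,155,12).round(1))
print("jaw top face edge",W(100,45,70).round(1),W(85,152,70).round(1))
print("padtop",W(290,80,63).round(1),W(290,178,63).round(1))
P=[D(*c,54) for c in((22,346),(100,322),(121,397),(45,425))]
for p in P:print(p.round(1))
print("c",np.mean(P,0).round(1),[(np.degrees(np.arctan2(*(P[(i+1)%4]-P[i])[1::-1])).round(1),np.linalg.norm(P[(i+1)%4]-P[i]).round(1)) for i in range(4)], D(73,373,54))
mw=camera_model("wrist");s=read_state();from scipy.spatial.transform import Rotation as Ro
Rt=Ro.from_euler("xyz",s["eef_rot"]).as_matrix()
c=-np.array(mw["R"]).T@np.array(mw["t"]);print("cam in tool",(Rt.T@(c-s["eef_pos"])).round(1),(Rt.T@np.array(mw["R"]).T).round(2),mw["vfov"]);print(Rt.round(2))
E
```

```text
up [697.6 173.9  12. ] [678.7 -25.4  12. ] -95.4 200.2
low [635.7 179.4  12. ] [615.8 -18.9  12. ] -95.8 199.2
end [635.7 179.4  12. ] [697.6 173.9  12. ] -5.0 62.1
jaw foot [696.5 137.5  12. ] [641.9 144.6  12. ]
jaw top face edge [691.6 134.4  70. ] [634.1 139.8  70. ]
padtop [675.9  33.4  63. ] [623.4  31.7  63. ]
[429.7 245.5  54. ]
[446.9 193.8  54. ]
[398.2 178.1  54. ]
[378.3 228.2  54. ]
c [413.3 211.4  54. ] [(np.float64(-71.6), np.float64(54.5)), (np.float64(-162.1), np.float64(51.2)), (np.float64(111.6), np.float64(53.9)), (np.float64(18.7), np.float64(54.2))] [412.95353259 210.62269761  54.        ]
cam in tool [ 70.8   0.5 -81.6] [[-0.   -0.97 -0.25]
 [ 1.    0.   -0.  ]
 [ 0.   -0.25  0.97]] 63.52453441136435
[[ 0.91  0.41 -0.  ]
 [ 0.41 -0.91  0.  ]
 [ 0.   -0.   -1.  ]]
```

>>> carry_out(slide=[[0.8,0.9,0.12],[0.8,0.9,0.12],[0.8,0.9,0.12],[0.8,0.9,0.12],[0.8,0.9,0.12],[0.8,0.9,0.12],[0.8,0.9,0.12],[0.8,0.9,0.12],[0.8,0.9,0.12]], dr=[[0,0,0.168],[0,0,0.168],[0,0,0.168],[0,0,0.168],[0,0,0.168],[0,0,0.168],[0,0,0.168],[0,0,0.168],[0,0,0.168]], gripper=[100,100,100,100,100,100,100,100,100])

```text
clock: 0.85
eef_pos: [426.4, -274.7, 332.8]
eef_rot: [3.141, -0.0, 1.487]
wrist_force: [-0.7, -0.5, -0.3]
finger_gap: 93.9
finger_force: 0.0
```

>>> carry_out(slide=[[0.92,1,0],[0.92,1,0],[0.92,1,0],[0.92,1,0],[0.92,1,0],[0.92,1,0],[0.92,1,0],[0.92,1,0],[0.92,1,0],[0.92,1,0]], dr=[[0,0,0],[0,0,0],[0,0,0],[0,0,0],[0,0,0],[0,0,0],[0,0,0],[0,0,0],[0,0,0],[0,0,0]], gripper=[100,100,100,100,100,100,100,100,100,100])

```text
clock: 1.68
eef_pos: [655.5, -24.9, 331.1]
eef_rot: [-3.14, -0.0, 1.479]
wrist_force: [0.4, -0.2, -0.5]
finger_gap: 93.8
finger_force: 0.0
```

>>> carry_out(slide=[[0,0.16,0],[0,0.16,0],[0,0.16,0]], dr=[[0,0,0],[0,0,0],[0,0,0]], gripper=[100,100,100])

```text
clock: 1.93
eef_pos: [654.1, 13.2, 332.7]
eef_rot: [-3.141, 0.0, 1.477]
wrist_force: [-0.2, 0.1, 0.2]
finger_gap: 94.3
finger_force: 0.0
```

```bash
python3 - <<'E'
from h import *
import pickle
s=read_state();print(s["eef_pos"].round(1),s["eef_rot"].round(3),s["clock"])
m=camera_model("wrist");a=camera("wrist");pickle.dump(m,open("w1.pkl","wb"))
cv2.imwrite("pics/w1.png",a[...,::-1])
E
```

```text
[654.1  13.2 332.7] [-3.141  0.     1.477] 1.9333
```

View pics/w1.png

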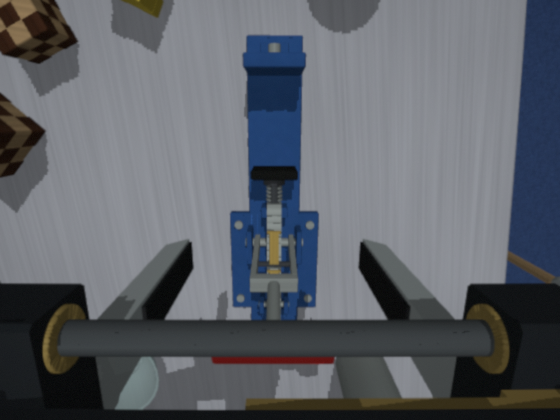

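The wrist view shows the jaw at (275,61), with its lit top edge near row 53 and its foot near row 69. The bed spans columns 248–301 and the pad is at (274,173). Now the jaw face and middle line in numbers.

```bash
python3 - <<'E'
from h import *
import pickle
m=pickle.load(open("w1.pkl","rb"));a=cv2.imread("pics/w1.png").astype(int)
print("col265-290 mean per row");
for v in range(32,84): print(v,a[v,262:290].mean(0).round().astype(int),end="; ")
hs=cv2.cvtColor(a.astype(np.uint8),cv2.COLOR_BGR2HSV)
k=(hs[...,0]>100)&(hs[...,0]<125)&(hs[...,1]>140)
print()
for v in(90,110,130,150):
    c=np.where(k[v,230:320])[0]+230;P,Q=onz(m,c[0]-.5,v,12),onz(m,c[-1]+.5,v,12);print(v,c[0],c[-1],P.round(1),Q.round(1),((P+Q)/2).round(1))
for v in (56,58,60,62,64,66):
    c=np.where(k[v,230:320])[0]+230;P,Q=onz(m,c[0]-.5,v,60),onz(m,c[-1]+.5,v,60);print(v,c[0],c[-1],((P+Q)/2).round(1),np.linalg.norm(P-Q))
for v in(53,70):
  for z in (70,12): print(v,z,onz(m,274.5,v,z).round(1))
E
```

```text
col265-290 mean per row
32 [144 138 135]; 33 [143 136 133]; 34 [137 127 122]; 35 [124  99  87]; 36 [115  73  50]; 37 [111  65  35]; 38 [112  65  34]; 39 [113  66  35]; 40 [113  66  35]; 41 [113  66  36]; 42 [111  69  42]; 43 [110  77  55]; 44 [109  82  62]; 45 [109  83  64]; 46 [108  83  64]; 47 [108  83  64]; 48 [108  83  64]; 49 [108  83  64]; 50 [108  83  64]; 51 [108  80  60]; 52 [107  70  47]; 53 [109  65  37]; 54 [111  64  34]; 55 [111  64  34]; 56 [110  64  34]; 57 [110  64  34]; 58 [109  64  34]; 59 [109  63  34]; 60 [109  63  34]; 61 [108  63  33]; 62 [108  63  33]; 63 [107  62  33]; 64 [106  62  33]; 65 [100  58  31]; 66 [84 48 25]; 67 [64 37 18]; 68 [52 30 15]; 69 [49 28 14]; 70 [49 28 13]; 71 [49 28 13]; 72 [49 28 14]; 73 [49 28 13]; 74 [51 29 14]; 75 [60 34 17]; 76 [72 42 22]; 77 [76 44 23]; 78 [76 44 23]; 79 [76 44 23]; 80 [75 44 22]; 81 [75 44 23]; 82 [75 44 23]; 83 [75 44 22]; 
90 248 300 [631.5 123.1  12. ] [690.9 117.5  12. ] [661.2 120.3  12. ]
110 249 300 [630.2 101.5  12. ] [689.2  96.   12. ] [659.7  98.7  12. ]
130 249 299 [627.7  79.4  12. ] [686.4  73.9  12. ] [657.1  76.7  12. ]
150 249 299 [625.1  56.7  12. ] [684.6  51.1  12. ] [654.9  53.9  12. ]
56 244 304 [664.  147.1  60. ] 59.06966670540874
58 244 304 [663.8 145.3  60. ] 59.1462606074137
60 244 304 [663.7 143.5  60. ] 59.22310173953875
62 244 304 [663.5 141.7  60. ] 59.300191215838574
64 244 304 [663.3 139.9  60. ] 59.37753015775443
66 245 303 [663.2 138.1  60. ] 57.505425617200125
53 70 [664.6 147.9  70. ]
53 12 [665.4 158.6  12. ]
70 70 [663.2 133.   70. ]
70 12 [663.7 141.2  12. ]
```

>>> carry_out(slide=[[-0.966,0.792,-0.2],[-0.966,0.792,-0.2],[-0.966,0.792,-0.2],[-0.966,0.792,-0.2],[-0.966,0.792,-0.2],[-0.966,0.792,-0.2],[-0.966,0.792,-0.2],[-0.966,0.792,-0.2],[-0.966,0.792,-0.2],[-0.966,0.792,-0.2]], dr=[[0,0,0.0667],[0,0,0.0667],[0,0,0.0667],[0,0,0.0667],[0,0,0.0667],[0,0,0.0667],[0,0,0.0667],[0,0,0.0667],[0,0,0.0667],[0,0,0.0667]], gripper=[100,100,100,100,100,100,100,100,100,100])

```text
clock: 2.82
eef_pos: [412.9, 210.4, 283.0]
eef_rot: [3.141, 0.0, 1.896]
wrist_force: [0.6, 1.0, -0.1]
finger_gap: 93.8
finger_force: 0.0
```

```bash
python3 - <<'E'
from h import *
s=read_state();print(s["eef_pos"].round(1),s["eef_rot"].round(3),s["clock"])
m=camera_model("wrist");a=camera("wrist")
a=a[...,::-1].copy();cv2.imwrite("pics/w2.png",a);print(pix(m,[413,211,54]))
E
```

```text
[412.9 210.4 283. ] [3.141 0.    1.896] 2.8167
[277.08560307 201.24929708]
```

View pics/w2.png

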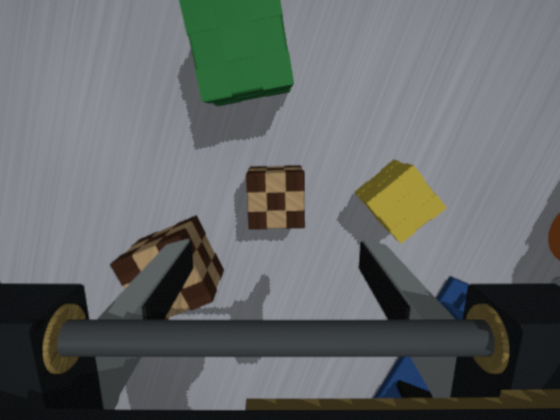

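The cube's top face is centred at (276,199), predicted (277,201), and is square to the fingers. I descend and grip.

>>> carry_out(slide=[[0,0.004,-0.676],[0,0.004,-0.676],[0,0.004,-0.676],[0,0.004,-0.676],[0,0.004,-0.676],[0,0.004,-0.676]], dr=[[0,0,0],[0,0,0],[0,0,0],[0,0,0],[0,0,0],[0,0,0]], gripper=[100,100,100,100,100,100], newtons=15)

```text
clock: 3.37
eef_pos: [413.5, 210.8, 112.9]
eef_rot: [-3.138, 0.0, 1.894]
wrist_force: [0.1, 0.4, 0.6]
finger_gap: 94.1
finger_force: 0.0
```

>>> carry_out(slide=[[0,0,0],[0,0,0],[0,0,0],[0,0,0],[0,0,0],[0,0,0],[0,0,0],[0,0,0],[0,0,0]], dr=[[0,0,0],[0,0,0],[0,0,0],[0,0,0],[0,0,0],[0,0,0],[0,0,0],[0,0,0],[0,0,0]], gripper=[0,0,0,0,0,0,0,0,0])

```text
clock: 4.12
eef_pos: [413.3, 212.1, 114.1]
eef_rot: [3.141, -0.0, 1.896]
wrist_force: [-1.9, -0.2, 5.7]
finger_gap: 53.9
finger_force: 14.9
```

>>> carry_out(slide=[[0,0,0.16],[0,0,0.32],[0,0,0.48],[0.16,-0.07,0.48],[0.32,-0.14,0.48],[0.48,-0.21,0.48],[0.64,-0.28,0.48],[0.8,-0.35,0.48],[0.9,-0.4,0.48],[0.98,-0.44,0.48]], dr=[[0,0,0],[0,0,0],[0,0,0],[0,0,-0.015],[0,0,-0.03],[0,0,-0.045],[0,0,-0.06],[0,0,-0.067],[0,0,-0.067],[0,0,-0.067]], gripper=[0,0,0,0,0,0,0,0,0,0])

```text
clock: 4.95
eef_pos: [660.5, 99.9, 232.8]
eef_rot: [-3.141, 0.0, 1.473]
wrist_force: [-0.5, 0.5, -1.3]
finger_gap: 54.1
finger_force: 14.9
```

```bash
python3 - <<'E'
from h import *
import pickle
s=read_state();print(s["eef_pos"].round(1),s["eef_rot"].round(3),s["clock"],s["finger_gap"],s["wrist_force"])
m=camera_model("wrist");a=camera("wrist");pickle.dump(m,open("w3.pkl","wb"))
cv2.imwrite("pics/w3.png",a[...,::-1])
E
```

```text
[660.5  99.9 232.8] [-3.141  0.     1.473] 4.95 54.14258271144424 [-0.51197969  0.45142097 -1.32355735]
```

View pics/w3.png

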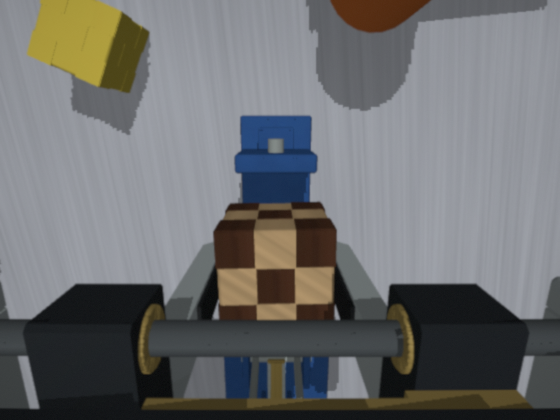

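The cube is held square. Its front top edge is near row 220 and the jaw top is at rows 150–170, columns 235–317. I check the cube's front face against the jaw.

```bash
python3 - <<'E'
from h import *
import pickle
m=pickle.load(open("w3.pkl","rb"));a=cv2.imread("pics/w3.png").astype(int)
z=232.8-60
for v in range(200,228,2): print(v,a[v,262:288].mean(0).round().astype(int),end=";")
print()
for v in range(146,182,2): print(v,a[v,262:270].mean(0).round().astype(int),end=";")
print()
for u,v,zz in((217,221,z),(334,221,z),(276,221,z),(225,205,z-54),(326,205,z-54),(276,205,z-54),(235,171,70),(317,171,70),(276,171,70)): print(u,v,onz(m,u,v,zz).round(1))
E
```

```text
200 [82 48 25];202 [80 55 42];204 [ 70  88 103];206 [ 68  93 111];208 [ 66  90 108];210 [33 47 62];212 [17 25 40];214 [17 25 40];216 [17 26 41];218 [36 51 67];220 [ 66  91 109];222 [ 69  95 113];224 [ 69  95 113];226 [ 69  95 113];
146 [116  79  54];148 [106  73  51];150 [85 61 44];152 [85 56 38];154 [97 57 30];156 [118  69  38];158 [118  70  38];160 [119  70  38];162 [118  69  38];164 [118  69  38];166 [118  69  38];168 [118  70  38];170 [116  68  36];172 [92 54 29];174 [82 48 26];176 [83 48 26];178 [82 49 26];180 [82 48 26];
217 221 [637.2 132.1 172.8]
334 221 [687.8 127.1 172.8]
276 221 [662.8 129.6 172.8]
225 205 [632.1 126.7 118.8]
326 205 [691.7 120.9 118.8]
276 205 [662.2 123.8 118.8]
235 171 [634.  140.2  70. ]
317 171 [693.  134.4  70. ]
276 171 [663.5 137.3  70. ]
```

The check pattern (18 mm per check) puts the cube's front face at y≈124.7 with its centre about 2 mm behind the TCP. The jaw face is at y≈136.5. I advance 9 mm, leaving a gap of about 3 mm, then lower.

>>> carry_out(slide=[[0,0.036,0],[0,0.036,-0.1],[0,0.036,-0.2],[0,0.036,-0.3],[0,0.036,-0.36],[0,0.036,-0.4],[0,0.036,-0.415],[0,0.036,-0.415]], dr=[[0,0,0],[0,0,0],[0,0,0],[0,0,0],[0,0,0],[0,0,0],[0,0,0],[0,0,0]], gripper=[0,0,0,0,0,0,0,0])

```text
clock: 5.67
eef_pos: [657.4, 111.5, 129.0]
eef_rot: [-3.14, 0.001, 1.475]
wrist_force: [-0.6, -2.2, -2.4]
finger_gap: 53.8
finger_force: 15.0
```

>>> carry_out(slide=[[0,0,-0.006],[0,0,-0.012],[0,0,-0.012]], dr=[[0,0,0],[0,0,0],[0,0,0]], gripper=[0,0,0])

```text
clock: 5.92
eef_pos: [658.1, 111.3, 127.0]
eef_rot: [3.141, -0.0, 1.475]
wrist_force: [-0.2, -1.1, -0.9]
finger_gap: 54.1
finger_force: 15.0
```

>>> carry_out(slide=[[0,0,-0.006],[0,0,-0.006],[0,0,-0.006]], dr=[[0,0,0],[0,0,0],[0,0,0]], gripper=[0,0,0])

```text
clock: 6.17
eef_pos: [658.1, 111.2, 125.4]
eef_rot: [-3.142, -0.0, 1.475]
wrist_force: [0.2, 0.6, -1.1]
finger_gap: 53.7
finger_force: 15.0
```

>>> carry_out(slide=[[0,0,-0.006],[0,0,-0.006],[0,0,-0.006]], dr=[[0,0,0],[0,0,0],[0,0,0]], gripper=[0,0,0])

```text
clock: 6.42
eef_pos: [658.1, 111.1, 123.8]
eef_rot: [-3.141, -0.0, 1.475]
wrist_force: [-0.8, -0.1, -1.1]
finger_gap: 53.8
finger_force: 15.0
```

>>> carry_out(slide=[[0,0,-0.006],[0,0,-0.006],[0,0,-0.006]], dr=[[0,0,0],[0,0,0],[0,0,0]], gripper=[0,0,0])

```text
clock: 6.67
eef_pos: [658.1, 111.0, 122.3]
eef_rot: [-3.141, 0.0, 1.474]
wrist_force: [-0.0, -0.1, -0.3]
finger_gap: 54.2
finger_force: 15.0
```

```bash
python3 - <<'E'
from h import *
import pickle
s=read_state();print(s["eef_pos"].round(1),s["wrist_force"])
a=camera("wrist")[...,::-1];b=camera("scene")[...,::-1]
o=np.zeros((600,560,3),np.uint8);o[:300]=a[120:420];o[300:]=cv2.resize(b[225:300,240:380],(560,300),interpolation=cv2.INTER_CUBIC)
cv2.imwrite("pics/w4.png",o)
E
```

```text
[658.1 111.  122.3] [-0.04888776 -0.07240549 -0.30025884]
```

View pics/w4.png

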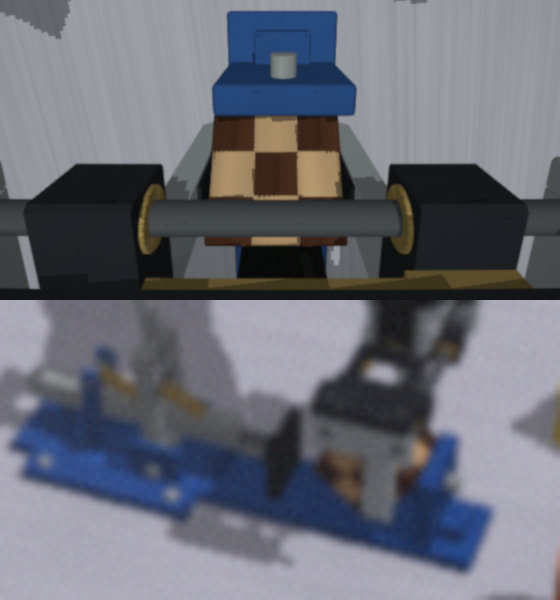

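The cube is upright between the pad and the jaw, almost against the jaw. The cube is at column 276 and the jaw at 284, so it sits about 3 mm off the middle. I shift +3 mm in x and settle it down.

>>> carry_out(slide=[[0.012,0,0],[0.012,0,0],[0.012,0,-0.006],[0.012,0,-0.006],[0.012,0,-0.006]], dr=[[0,0,0],[0,0,0],[0,0,0],[0,0,0],[0,0,0]], gripper=[0,0,0,0,0])

```text
clock: 7.18
eef_pos: [661.1, 111.0, 120.7]
eef_rot: [-3.141, 0.0, 1.474]
wrist_force: [-0.5, -0.5, -0.3]
finger_gap: 53.9
finger_force: 15.0
```

>>> carry_out(slide=[[0,0,-0.006],[0,0,-0.006],[0,0,-0.006]], dr=[[0,0,0],[0,0,0],[0,0,0]], gripper=[0,0,0])

```text
clock: 7.43
eef_pos: [661.1, 110.9, 119.3]
eef_rot: [-3.141, 0.0, 1.474]
wrist_force: [-0.1, 0.3, -2.5]
finger_gap: 54.2
finger_force: 15.0
```

```bash
python3 - <<'E'
from h import *
s=read_state();print(s["eef_pos"],s["wrist_force"],s["moment"],s["joints"].round(4))
E
```

```text
[661.10627508 110.94612345 119.26236903] [-0.1150269   0.30149436 -2.46684299] [-0.13119145 -0.03005374 -0.04500593] [ 0.1117  0.7492  1.2915 -0.      1.1011  0.208 ]
```

```bash
python3 - <<'E'
from h import *
a=camera("wrist")[...,::-1];cv2.imwrite("pics/w5.png",a)
b=cv2.imread("pics/w3.png")
o=np.zeros((600,560,3),np.uint8)
o[:300]=cv2.resize(b[180:330,180:390],(560,300));o[300:]=cv2.resize(a[180:330,180:390],(560,300))
cv2.imwrite("pics/cmp.png",o)
E
```

```text
(no output)
```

View pics/cmp.png

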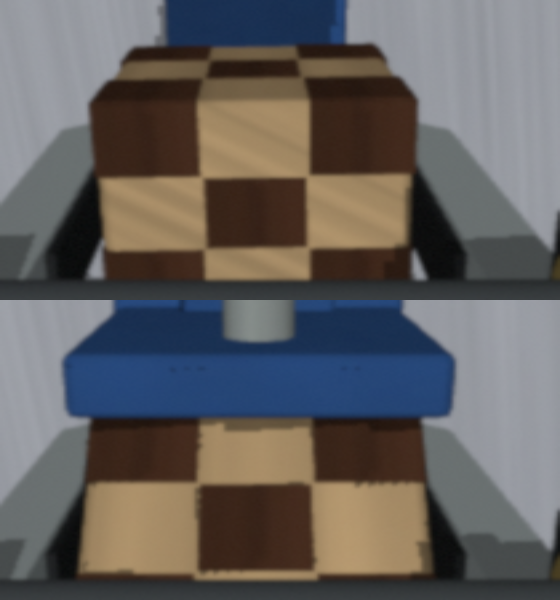

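```bash
cat > pnp.py <<'E'
from h import *
from scipy.spatial.transform import Rotation as Ro
def solve(m,pts,off):
    X=np.array([[x,y,0.] for y in(9,-9) for x in(-27,-9,9,27)])
    f=210/np.tan(np.radians(m["vfov"])/2)
    K=np.array([[f,0,m["cx"]],[0,f,m["cy"]],[0,0,1.]])
    p=np.array([[180+(x+.5)/(560/210)-.5,180+(y-off+.5)/2-.5] for x,y in pts])
    ok,r,t=cv2.solvePnP(X,p,K,np.array([m["k1"],0,0,0.]))
    R=np.array(m["R"]);T=np.array(m["t"])
    c=R.T@(t[:,0]-T); A=R.T@cv2.Rodrigues(r)[0]
    return c,A
E
python3 - <<'E'
from pnp import *
import pickle
for m,p,o in((pickle.load(open("w3.pkl","rb")),[(100,178),(204,178),(308,176),(411,174),(105,250),(206,248),(307,247),(410,248)],0),
 (camera_model("wrist"),[(85,483),(198,484),(313,483),(427,483),(77,575),(198,572),(314,572),(433,575)],300)):
    c,A=solve(m,p,o);print("top centre",c.round(1));print(A.round(3))
E
```

```text
top centre [659.5  97.1 169.7]
[[ 0.997  0.083  0.003]
 [-0.083  0.995  0.048]
 [ 0.001 -0.048  0.999]]
top centre [660.6 114.   74.1]
[[ 0.995  0.082  0.054]
 [-0.098  0.857  0.506]
 [-0.005 -0.508  0.861]]
```

The corner fit shows that the cube has pivoted about the finger line. It is about 29° nose-down with its lower front edge on the bed, because I had gripped it high and kept pressing. I loosen the grip and ease back so it can settle flat, then regrip it at mid-height.

>>> carry_out(slide=[[0,0,0],[0,-0.012,0],[-0.002,-0.024,0],[-0.003,-0.036,0],[-0.004,-0.048,0],[-0.004,-0.048,0],[-0.004,-0.048,0]], dr=[[0,0,0],[0,0,0],[0,0,0],[0,0,0],[0,0,0],[0,0,0],[0,0,0]], gripper=[0,0,0,0,0,0,0], newtons=3)

```text
clock: 8.07
eef_pos: [660.2, 98.7, 119.4]
eef_rot: [3.142, -0.0, 1.474]
wrist_force: [0.0, -0.0, -0.9]
finger_gap: 53.9
finger_force: 3.0
```

>>> carry_out(slide=[[0,0,0],[0,0,0],[0,0,0],[0,0,0]], dr=[[0,0,0],[0,0,0],[0,0,0],[0,0,0]], gripper=[66,66,66,66])

```text
clock: 8.4
eef_pos: [660.2, 99.1, 119.5]
eef_rot: [3.141, -0.0, 1.475]
wrist_force: [0.1, -0.4, 0.5]
finger_gap: 61.9
finger_force: 0.0
```

```bash
python3 - <<'E'
from h import *
import pickle
s=read_state();print(s["eef_pos"],s["clock"])
m=camera_model("wrist");a=camera("wrist")[...,::-1];cv2.imwrite("pics/w6.png",a)
pickle.dump(m,open("w6.pkl","wb"))
cv2.imwrite("pics/c6.png",cv2.resize(a[180:330,180:390],(560,300)))
E
```

```text
[660.17703113  99.09945193 119.45054067] 8.4
```

View pics/c6.png

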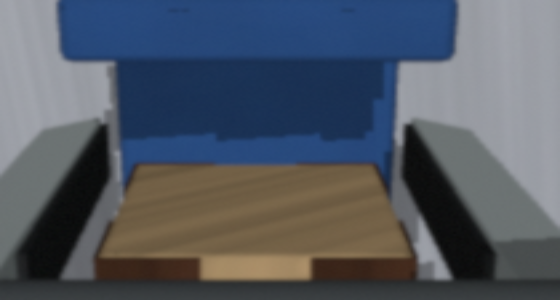

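```bash
python3 - <<'E'
from h import *
import pickle
def solve(m,X,p):
    f=210/np.tan(np.radians(m["vfov"])/2);K=np.array([[f,0,m["cx"]],[0,f,m["cy"]],[0,0,1.]])
    n,rs,ts,e=cv2.solvePnPGeneric(np.array(X,float),p,K,np.array([m["k1"],0,0,0.]),flags=cv2.SOLVEPNP_IPPE)
    R=np.array(m["R"]);T=np.array(m["t"])
    for r,t,q in zip(rs,ts,e):
        A=R.T@cv2.Rodrigues(r)[0];print("centre",(R.T@(t[:,0]-T)).round(1),"normal",A[:,2].round(3),"xaxis",A[:,0].round(3),"err",q)
C=lambda pts,o=0:np.array([[180+(x+.5)*.375-.5,180+(y-o+.5)/2-.5] for x,y in pts])
G=[[x,y,0.] for y in(9,-9) for x in(-27,-9,9,27)]
m6=pickle.load(open("w6.pkl","rb"));m3=pickle.load(open("w3.pkl","rb"))
print("w3");solve(m3,G,C([(100,178),(204,178),(308,176),(411,174),(105,250),(206,248),(307,247),(410,248)]))
print("w6");solve(m6,[[-27,27,0],[27,27,0],[27,-27,0],[-27,-27,0]],C([(132,164),(380,164),(413,256),(99,257)]))
print("foot/top rows:",[onz(m6,270,180+164/2,z).round(1)[1] for z in(12,66)],[onz(m6,270,180+256/2,z).round(1)[1] for z in(12,66)])
# top camera view now
a=camera("scene")[...,::-1];cv2.imwrite("pics/s6.png",a)
E
```

```text
w3
centre [659.5  97.1 169.8] normal [0.011 0.044 0.999] xaxis [ 0.996 -0.086 -0.007] err [0.30228944]
centre [659.5  97.6 169.8] normal [0.072 0.779 0.623] xaxis [ 0.996 -0.086 -0.008] err [1.38231133]
w6
centre [658.5  90.   38.6] normal [ 0.094  0.995 -0.015] xaxis [ 0.996 -0.094 -0.001] err [1.13978397]
centre [658.7  91.6  48.8] normal [-0.058 -0.616  0.786] xaxis [ 0.996 -0.094 -0.001] err [9.68448038]
foot/top rows: [np.float64(90.0), np.float64(112.8)] [np.float64(59.4), np.float64(90.9)]
```

The corner fit is clear: the cube rolled back 90° when its front caught the jaw. It now stands flat on the bed at about (656,63), with its plain underside facing the jaw. I'll take it out, re-orient it on the free table at about (490,10) using a +45°/−45° regrasp, and place it again with more clearance.

>>> carry_out(slide=[[0,0,0],[0,0,0],[-0.004,-0.036,-0.004],[-0.008,-0.072,-0.008],[-0.012,-0.108,-0.008],[-0.016,-0.144,-0.008],[-0.016,-0.144,-0.008]], dr=[[0,0,0],[0,0,0],[0,0,0],[0,0,0],[0,0,0],[0,0,0],[0,0,0]], gripper=[100,100,100,100,100,100,100], newtons=20)

```text
clock: 9.08
eef_pos: [656.1, 60.7, 117.4]
eef_rot: [-3.141, 0.0, 1.473]
wrist_force: [0.9, 0.4, -0.0]
finger_gap: 93.9
finger_force: 0.0
```

>>> carry_out(slide=[[0,0,0],[0,0,0],[0,0,0],[0,0,0],[0,0,0],[0,0,0],[0,0,0],[0,0,0]], dr=[[0,0,0],[0,0,0],[0,0,0],[0,0,0],[0,0,0],[0,0,0],[0,0,0],[0,0,0]], gripper=[0,0,0,0,0,0,0,0])

```text
clock: 9.75
eef_pos: [656.2, 63.1, 117.4]
eef_rot: [3.142, -0.0, 1.475]
wrist_force: [0.2, 0.5, 0.7]
finger_gap: 53.9
finger_force: 20.0
```

>>> carry_out(slide=[[0,0.02,0],[0,0.02,0.02],[0,0.02,0.1],[0,0.02,0.2],[0,0.02,0.35],[0,0.02,0.5],[0,0.02,0.5]], dr=[[0,0,0],[0,0,0],[0,0,0],[0,0,0],[0,0,0],[0,0,0],[0,0,0]], gripper=[0,0,0,0,0,0,0])

```text
clock: 10.33
eef_pos: [657.7, 68.3, 251.1]
eef_rot: [3.13, -0.002, 1.475]
wrist_force: [0.3, 0.4, 0.3]
finger_gap: 54.1
finger_force: 20.0
```

>>> carry_out(slide=[[-0.13,-0.045,0],[-0.27,-0.09,0],[-0.4,-0.14,0],[-0.53,-0.18,-0.05],[-0.664,-0.228,-0.15],[-0.664,-0.228,-0.3],[-0.664,-0.228,-0.42],[-0.664,-0.228,-0.5],[-0.664,-0.228,-0.545],[-0.664,-0.228,-0.545]], dr=[[0,0,0],[0,0,0],[0,0,0],[0,0,0],[0,0,0],[0,0,0],[0,0,0],[0,0,0],[0,0,0],[0,0,0]], gripper=[0,0,0,0,0,0,0,0,0,0])

```text
clock: 11.17
eef_pos: [489.7, 11.1, 104.7]
eef_rot: [-3.139, 0.0, 1.475]
wrist_force: [-0.3, 0.6, -1.5]
finger_gap: 53.6
finger_force: 20.0
```

>>> carry_out(slide=[[0,0,0],[0,0,0],[0,0,0],[0,0,0],[0,0,0]], dr=[[0,0,0],[0,0,0],[0,0,0],[0,0,0],[0,0,0]], gripper=[0,0,90,90,90])

```text
clock: 11.58
eef_pos: [490.4, 11.0, 106.7]
eef_rot: [3.14, -0.0, 1.475]
wrist_force: [0.0, -0.3, 0.2]
finger_gap: 70.3
finger_force: 0.0
```

>>> carry_out(slide=[[-0.003,-0.03,0.01],[-0.006,-0.06,0.005],[-0.008,-0.09,0],[-0.011,-0.119,-0.012],[-0.014,-0.146,-0.032],[-0.016,-0.172,-0.05],[-0.018,-0.195,-0.07],[-0.021,-0.22,-0.088],[-0.021,-0.22,-0.091],[-0.021,-0.22,-0.091]], dr=[[0.0156,-0.0015,0],[0.0311,-0.003,0],[0.0467,-0.0045,0],[0.0622,-0.0059,0],[0.0778,-0.0074,0],[0.0933,-0.0089,0],[0.109,-0.0104,0],[0.1245,-0.0118,0],[0.1245,-0.0118,0],[0.1245,-0.0118,0]], gripper=[90,90,90,90,90,90,90,90,90,90])

```text
clock: 12.42
eef_pos: [484.8, -44.5, 82.9]
eef_rot: [-3.138, -0.784, 1.471]
wrist_force: [0.2, -0.0, -0.7]
finger_gap: 84.7
finger_force: 0.0
```

>>> carry_out(slide=[[0,0,0],[0,0,0],[0,0,0],[0,0,0],[0,0,0],[0,0,0],[0,0,0]], dr=[[0,0,0],[0,0,0],[0,0,0],[0,0,0],[0,0,0],[0,0,0],[0,0,0]], gripper=[0,0,0,0,0,0,0])

```text
clock: 13.0
eef_pos: [485.0, -43.8, 83.7]
eef_rot: [-3.14, -0.786, 1.474]
wrist_force: [0.3, 2.2, 2.9]
finger_gap: 54.0
finger_force: 20.0
```

```bash
python3 - <<'E'
from h import *
from scipy.spatial.transform import Rotation as Ro
s=read_state();R=Ro.from_euler("xyz",s["eef_rot"]).as_matrix();print((s["eef_pos"]+78*R[:,2]).round(1),R.round(3),s["finger_gap"],s["finger_force"],s["joints"].round(2),s["wrist_force"].round(1))
E
```

```text
[490.2  11.1  28.6] [[ 0.068  0.995  0.067]
 [ 0.703 -0.095  0.704]
 [ 0.708 -0.001 -0.707]] 53.956951273496834 20.000235736370087 [-0.41  0.6   1.83  0.82  1.17 -0.83] [0.3 2.2 2.9]
```

>>> carry_out(slide=[[0,0,0.16],[0,0,0.32],[0.003,0.03,0.34],[0.006,0.06,0.36],[0.009,0.09,0.37],[0.012,0.12,0.39],[0.015,0.15,0.4],[0.018,0.18,0.41],[0.021,0.22,0.411],[0.021,0.22,0.411]], dr=[[0,0,0],[0,0,0],[-0.0156,0.0015,0],[-0.0311,0.003,0],[-0.0467,0.0045,0],[-0.0622,0.0059,0],[-0.0778,0.0074,0],[-0.0933,0.0089,0],[-0.109,0.0104,0],[-0.1245,0.0118,0]], gripper=[0,0,0,0,0,0,0,0,0,0])

```text
clock: 13.83
eef_pos: [490.4, 12.0, 186.7]
eef_rot: [3.139, 0.005, 1.475]
wrist_force: [0.3, -0.8, -2.0]
finger_gap: 54.3
finger_force: 20.0
```

>>> carry_out(slide=[[0.003,0.03,0],[0.006,0.06,0],[0.009,0.09,-0.01],[0.011,0.119,-0.03],[0.014,0.146,-0.04],[0.016,0.172,-0.05],[0.018,0.195,-0.07],[0.021,0.22,-0.088],[0.021,0.22,-0.091],[0.021,0.22,-0.091]], dr=[[-0.0156,0.0015,0],[-0.0311,0.003,0],[-0.0467,0.0045,0],[-0.0622,0.0059,0],[-0.0778,0.0074,0],[-0.0933,0.0089,0],[-0.109,0.0104,0],[-0.1245,0.0118,0],[-0.1245,0.0118,0],[-0.1245,0.0118,0]], gripper=[0,0,0,0,0,0,0,0,0,0])

```text
clock: 14.67
eef_pos: [495.2, 66.4, 162.5]
eef_rot: [-3.141, 0.783, 1.477]
wrist_force: [-0.4, 0.7, -0.4]
finger_gap: 53.9
finger_force: 20.0
```

```bash
python3 - <<'E'
from h import *
from scipy.spatial.transform import Rotation as Ro
s=read_state();R=Ro.from_euler("xyz",s["eef_rot"]).as_matrix();print((s["eef_pos"]+78*R[:,2]).round(1),R.round(3),s["finger_gap"],s["finger_force"],s["joints"].round(2),s["wrist_force"].round(1))
E
```

```text
[490.   11.6 107.2] [[ 0.066  0.996 -0.067]
 [ 0.705 -0.094 -0.703]
 [-0.706 -0.001 -0.708]] 53.94910138336014 19.99932736158371 [ 0.29  0.52  1.71 -0.74  1.35  0.71] [-0.4  0.7 -0.4]
```

>>> carry_out(slide=[[0,0,-0.1],[0,0,-0.2],[0,0,-0.27],[0,0,-0.3],[0,0,-0.315],[0,0,-0.315],[0,0,-0.315]], dr=[[0,0,0],[0,0,0],[0,0,0],[0,0,0],[0,0,0],[0,0,0],[0,0,0]], gripper=[0,0,0,0,0,0,0])

```text
clock: 15.25
eef_pos: [495.9, 65.9, 85.7]
eef_rot: [3.138, 0.784, 1.472]
wrist_force: [-0.2, -1.0, -0.5]
finger_gap: 53.9
finger_force: 20.0
```

>>> carry_out(slide=[[0,0,0],[0,0,0],[0,0,0],[0,0,0],[0,0,0]], dr=[[0,0,0],[0,0,0],[0,0,0],[0,0,0],[0,0,0]], gripper=[90,90,90,90,90])

```text
clock: 15.67
eef_pos: [495.5, 66.0, 84.9]
eef_rot: [3.139, 0.786, 1.473]
wrist_force: [-0.5, 0.1, 0.5]
finger_gap: 82.8
finger_force: 0.0
```

>>> carry_out(slide=[[0,0,0.1],[-0.003,-0.03,0.2],[-0.006,-0.06,0.3],[-0.009,-0.09,0.4],[-0.012,-0.12,0.5],[-0.015,-0.15,0.56],[-0.018,-0.2,0.61],[-0.021,-0.22,0.61],[-0.021,-0.22,0.61],[-0.021,-0.22,0.61]], dr=[[0,0,0],[0.0156,-0.0015,0],[0.0311,-0.003,0],[0.0467,-0.0045,0],[0.0622,-0.0059,0],[0.0778,-0.0074,0],[0.0933,-0.0089,0],[0.109,-0.0104,0],[0.1245,-0.0118,0],[0.1245,-0.0118,0]], gripper=[100,100,100,100,100,100,100,100,100,100])

```text
clock: 16.5
eef_pos: [490.1, 9.8, 237.7]
eef_rot: [3.14, -0.005, 1.472]
wrist_force: [0.4, -0.8, 0.1]
finger_gap: 94.1
finger_force: 0.0
```

```bash
cat > cube.py <<'E'
from h import *
def face(m,a,z,save=None):
    """square of cube-coloured pixels nearest the expected place; returns quad in pixels and world"""
    hsv=cv2.cvtColor(a,cv2.COLOR_RGB2HSV)
    k=((hsv[...,0]<25)&(hsv[...,1]>75)).astype(np.uint8)*255
    return cv2.morphologyEx(k,cv2.MORPH_CLOSE,np.ones((5,5)))
E
python3 - <<'E'
from cube import *
s=read_state();print(s["eef_pos"].round(1),s["eef_rot"].round(3),s["clock"])
m=camera_model("wrist");a=camera("wrist");cv2.imwrite("pics/w7.png",a[...,::-1])
k=face(m,a,54);k[270:]=0
print("exp",pix(m,[490,11,54]))
for c in cv2.findContours(k,0,2)[0]:
    if cv2.contourArea(c)>800:
        b=cv2.boxPoints(cv2.minAreaRect(c));P=np.array([onz(m,*q,54) for q in b]);print(b.round(0).tolist(),P.mean(0).round(1),[np.linalg.norm(P[i]-P[i-1]).round(1) for i in(1,2)],np.degrees(np.arctan2(*(P[1]-P[0])[1::-1])).round(1))
# brightness over 3x3 sample of expected top face
y=np.array([.094,.9956,0]);x=np.array([.9956,-.094,0])
for c,lab in(((0,0,54),"top"),):
  for j in(18,0,-18): print(lab,[int(a[tuple(np.round(pix(m,np.array([490,11,54])+i*x+j*y)).astype(int)[::-1])].mean()) for i in(-18,0,18)])
t=camera_model("top");b=camera("top");cv2.imwrite("pics/top7.png",b[...,::-1])
E
```

```text
[490.1   9.8 237.7] [ 3.14  -0.005  1.472] 16.5
exp [276.1575209  213.38954207]
[[243.0, 175.0], [309.0, 175.0], [309.0, 246.0], [243.0, 246.0]] [490.   12.6  54. ] [np.float64(52.0), np.float64(59.2)] -5.7
[[-33.0, 112.0], [40.0, 21.0], [152.0, 110.0], [79.0, 201.0]] [334.6 105.   54. ] [np.float64(91.3), np.float64(97.2)] 37.7
top [37, 126, 37]
top [137, 36, 136]
top [36, 129, 36]
```

The cube stands square at (490,10). Its top shows the right pattern (dark corners, light edges) and the plain face is down. I regrip vertically.

>>> carry_out(slide=[[0,-0.004,-0.15],[0,-0.004,-0.3],[0,-0.004,-0.42],[0,-0.004,-0.49],[0,-0.004,-0.51],[0,-0.004,-0.51]], dr=[[0,0,0],[0,0,0],[0,0,0],[0,0,0],[0,0,0],[0,0,0]], gripper=[100,100,100,100,100,100], newtons=25)

```text
clock: 17.1
eef_pos: [489.7, 10.6, 108.5]
eef_rot: [-3.139, 0.002, 1.476]
wrist_force: [-0.6, 0.6, -0.1]
finger_gap: 93.9
finger_force: 0.0
```

>>> carry_out(slide=[[0,0,0],[0,0,0],[0,0,0],[0,0,0],[0,0,0],[0,0,0],[0,0,0],[0,0,0]], dr=[[0,0,0],[0,0,0],[0,0,0],[0,0,0],[0,0,0],[0,0,0],[0,0,0],[0,0,0]], gripper=[0,0,0,0,0,0,0,0])

```text
clock: 17.77
eef_pos: [490.3, 9.9, 109.9]
eef_rot: [3.141, 0.0, 1.474]
wrist_force: [-0.5, 0.7, 4.5]
finger_gap: 53.8
finger_force: 25.0
```

>>> carry_out(slide=[[0,0,0.15],[0,0,0.3],[0,0,0.46],[0.13,0.07,0.52],[0.26,0.14,0.52],[0.4,0.21,0.52],[0.53,0.28,0.52],[0.62,0.34,0.52],[0.677,0.362,0.52],[0.677,0.362,0.52]], dr=[[0,0,0],[0,0,0],[0,0,0],[0,0,0],[0,0,0],[0,0,0],[0,0,0],[0,0,0],[0,0,0],[0,0,0]], gripper=[0,0,0,0,0,0,0,0,0,0])

```text
clock: 18.6
eef_pos: [660.9, 101.8, 238.3]
eef_rot: [-3.141, 0.0, 1.476]
wrist_force: [-0.8, -0.6, -1.7]
finger_gap: 53.8
finger_force: 25.0
```

>>> carry_out(slide=[[0,0,-0.12],[0,0,-0.24],[0,0,-0.34],[0,0,-0.42],[0,0,-0.45],[0,0,-0.462],[0,0,-0.468],[0,0,-0.468]], dr=[[0,0,0],[0,0,0],[0,0,0],[0,0,0],[0,0,0],[0,0,0],[0,0,0],[0,0,0]], gripper=[0,0,0,0,0,0,0,0])

```text
clock: 19.27
eef_pos: [659.7, 100.4, 123.8]
eef_rot: [3.14, -0.0, 1.474]
wrist_force: [0.1, 0.4, -0.5]
finger_gap: 53.7
finger_force: 25.0
```

```bash
python3 - <<'E'
from cube import *
import pickle
s=read_state();print(s["eef_pos"].round(1),s["clock"],s["wrist_force"].round(1))
m=camera_model("wrist");a=camera("wrist");cv2.imwrite("pics/w8.png",a[...,::-1]);pickle.dump(m,open("w8.pkl","wb"))
zt=s["eef_pos"][2]-109.9+54
y=np.array([.094,.9956,0]);x=np.array([.9956,-.094,0]);c=np.array([s["eef_pos"][0],s["eef_pos"][1],zt])
for dz in(0,):
  for j in(18,0): print([int(a[tuple(np.round(pix(m,c+i*x+j*y)).astype(int)[::-1])].mean()) for i in(-18,0,18)])
u=int(round(pix(m,c)[0])); print("rows exp: front edge top",pix(m,c+27*y),"line9",pix(m,c+9*y),"jaw edge",pix(m,[662.8,136.3,70]),"jaw foot",pix(m,[662.8,136.3,12]))
for v in range(195,300,2): print(v,a[v,u-3:u+4].mean((0)).astype(int).tolist(),end=" ")
E
```

```text
[659.7 100.4 123.8] 19.2667 [ 0.1  0.4 -0.5]
[37, 132, 38]
[138, 38, 142]
rows exp: front edge top [277.13165514 229.98512075] line9 [277.18217879 269.16926647] jaw edge [276.34547528 210.67821007] jaw foot [276.07929125 185.69788033]
195 [38, 71, 120] 197 [39, 71, 121] 199 [38, 71, 120] 201 [38, 71, 120] 203 [38, 70, 119] 205 [37, 70, 119] 207 [37, 68, 117] 209 [32, 58, 99] 211 [25, 34, 53] 213 [26, 17, 12] 215 [26, 16, 10] 217 [26, 16, 12] 219 [33, 22, 15] 221 [69, 57, 41] 223 [83, 70, 51] 225 [112, 95, 69] 227 [117, 98, 72] 229 [117, 98, 72] 231 [125, 105, 77] 233 [156, 131, 96] 235 [168, 141, 103] 237 [169, 142, 104] 239 [166, 139, 102] 241 [168, 141, 103] 243 [166, 140, 102] 245 [163, 136, 100] 247 [159, 134, 98] 249 [160, 135, 98] 251 [163, 137, 101] 253 [165, 139, 101] 255 [166, 139, 102] 257 [167, 140, 103] 259 [170, 143, 104] 261 [174, 146, 107] 263 [176, 148, 109] 265 [176, 148, 108] 267 [171, 144, 106] 269 [166, 139, 102] 271 [143, 118, 86] 273 [70, 49, 34] 275 [60, 38, 27] 277 [58, 36, 26] 279 [57, 35, 24] 281 [57, 35, 24] 283 [57, 35, 25] 285 [56, 35, 25] 287 [57, 35, 25] 289 [57, 35, 25] 291 [56, 35, 25] 293 [57, 36, 26] 295 [57, 36, 25] 297 [57, 35, 25] 299 [57, 35, 25]
```

The cube is upright and in place, with a gap of about 10 mm to the jaw. I move forward 6 mm, lower the last 2 mm and release.

>>> carry_out(slide=[[0.001,0.012,0],[0.002,0.024,0],[0.002,0.024,-0.004],[0.002,0.024,-0.007],[0.002,0.024,-0.007]], dr=[[0,0,0],[0,0,0],[0,0,0],[0,0,0],[0,0,0]], gripper=[0,0,0,0,0])

```text
clock: 19.73
eef_pos: [660.2, 106.9, 122.0]
eef_rot: [3.14, -0.001, 1.475]
wrist_force: [-2.2, 2.6, 6.1]
finger_gap: 53.9
finger_force: 25.0
```

>>> carry_out(slide=[[0,0,0],[0,0,0],[0,0,0],[0,0,0],[0,0,0],[0,0,0]], dr=[[0,0,0],[0,0,0],[0,0,0],[0,0,0],[0,0,0],[0,0,0]], gripper=[80,80,80,80,80,80])

```text
clock: 20.23
eef_pos: [659.9, 106.4, 120.8]
eef_rot: [-3.141, 0.0, 1.474]
wrist_force: [-0.5, 0.6, 0.1]
finger_gap: 75.4
finger_force: 0.0
```

>>> carry_out(slide=[[0,0,0.1],[0,0,0.3],[0,0,0.45],[0,0,0.6],[0,0,0.75],[0,0,0.8],[0,0,0.8]], dr=[[0,0,0],[0,0,0],[0,0,0],[0,0,0],[0,0,0],[0,0,0],[0,0,0]], gripper=[80,80,80,80,80,80,80])

```text
clock: 20.82
eef_pos: [660.3, 106.5, 325.6]
eef_rot: [3.135, -0.001, 1.475]
wrist_force: [0.1, 0.9, -0.0]
finger_gap: 75.2
finger_force: 0.0
```

```bash
python3 - <<'E'
from cube import *
s=read_state();print(s["eef_pos"].round(1),s["clock"],s["wrist_force"].round(1))
m=camera_model("wrist");a=camera("wrist");cv2.imwrite("pics/w9.png",a[...,::-1])
k=face(m,a,66);k[285:]=0
for c in cv2.findContours(k,0,2)[0]:
    if cv2.contourArea(c)>800 :
        b=cv2.boxPoints(cv2.minAreaRect(c));P=np.array([onz(m,*q,66) for q in b]);print(b.round(0).tolist(),P.mean(0).round(1),[np.linalg.norm(P[i]-P[i-1]).round(1) for i in(1,2)],np.degrees(np.arctan2(*(P[1]-P[0])[1::-1])).round(1))
print("exp",pix(m,[660.3,106,66]),"jaw",pix(m,[662.8,136.4,70]))
y=np.array([.094,.9956,0]);x=np.array([.9956,-.094,0]);c=np.array([660.3,106,66])
for j in(18,0,-18): print([int(a[tuple(np.round(pix(m,c+i*x+j*y)).astype(int)[::-1])].mean()) for i in(-18,0,18)])
cv2.imwrite("pics/c9.png",cv2.resize(a[120:330,140:420,::-1],(800,600)))
E
```

```text
[660.3 106.5 325.6] 20.8167 [ 0.1  0.9 -0. ]
[[-0.0, 172.0], [51.0, 172.0], [51.0, 258.0], [0.0, 258.0]] [398.5 109.4  66. ] [np.float64(52.1), np.float64(94.3)] -5.7
[[248.0, 168.0], [299.0, 168.0], [299.0, 220.0], [248.0, 220.0]] [659.  107.2  66. ] [np.float64(51.3), np.float64(54.4)] -5.6
[[313.0, 0.0], [421.0, 0.0], [421.0, 61.0], [313.0, 61.0]] [759.7 251.6  66. ] [np.float64(97.8), np.float64(51.7)] -5.2
exp [274.86602376 195.52902163] jaw [274.42390119 166.27868602]
[34, 119, 34]
[118, 35, 128]
[35, 119, 35]
```

View pics/c9.png

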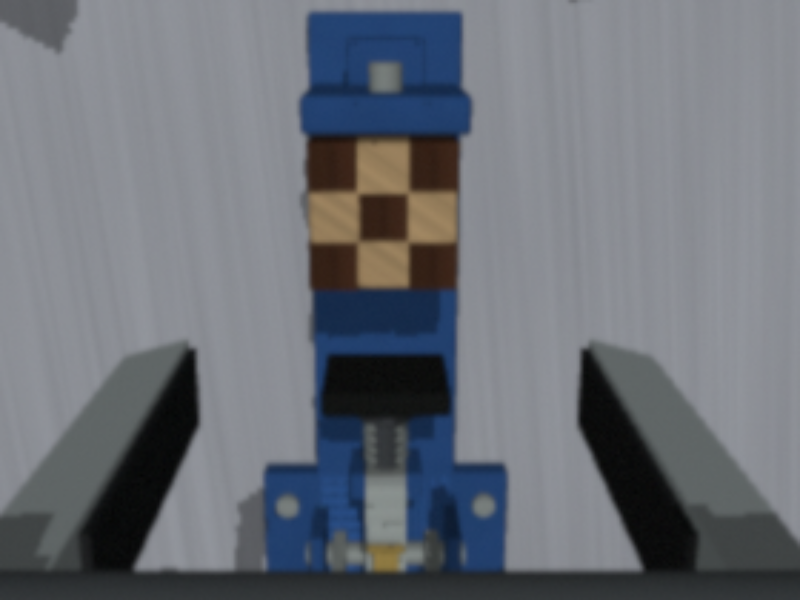

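The crop shows the cube upright and square against the jaw, with the cube centre at column 383 and the jaw at 385. Next I go above the red handle with the fingers along the press's y.

>>> carry_out(slide=[[0,-0.07,0.04],[-0.01,-0.15,0.04],[-0.02,-0.23,0.04],[-0.03,-0.31,0.04],[-0.04,-0.38,0.04],[-0.05,-0.46,0.04],[-0.055,-0.54,0.04],[-0.06,-0.62,0.04],[-0.066,-0.7,0.04],[-0.066,-0.739,0.04]], dr=[[0,0,-0.019],[0,0,-0.038],[0,0,-0.057],[0,0,-0.076],[0,0,-0.095],[0,0,-0.114],[0,0,-0.133],[0,0,-0.152],[0,0,-0.171],[0,0,-0.19]], gripper=[70,70,70,70,70,70,70,70,70,70])

```text
clock: 21.7
eef_pos: [642.9, -80.4, 328.5]
eef_rot: [-3.14, 0.003, 0.273]
wrist_force: [-1.1, 0.5, 0.7]
finger_gap: 65.7
finger_force: 0.0
```

>>> carry_out(slide=[[0,0,0],[0,0,0],[0,0,0],[0,0,0],[0,0,0]], dr=[[0,0,-0.019],[0,0,-0.038],[0,0,-0.06],[0,0,-0.06],[0,0,-0.06]], gripper=[70,70,70,70,70])

```text
clock: 22.12
eef_pos: [643.3, -78.2, 329.2]
eef_rot: [-3.141, 0.002, -0.094]
wrist_force: [-0.5, -0.2, 0.6]
finger_gap: 65.6
finger_force: 0.0
```

```bash
python3 - <<'E'
from h import *
s=read_state();print(s["eef_pos"].round(1),s["eef_rot"].round(3),s["joints"].round(2),s["clock"])
for n in("wrist","top"):
    m=camera_model(n);a=camera(n);hsv=cv2.cvtColor(a,cv2.COLOR_RGB2HSV)
    k=(((hsv[...,0]<6)|(hsv[...,0]>174))&(hsv[...,1]>150)&(hsv[...,2]>60)).astype(np.uint8)*255
    c=max(cv2.findContours(k,0,2)[0],key=cv2.contourArea);b=cv2.boxPoints(cv2.minAreaRect(c))
    P=np.array([onz(m,*q,193.5) for q in b]);print(n,b.round(0).tolist(),P.mean(0).round(1),[np.linalg.norm(P[i]-P[i-1]).round(1) for i in(1,2)],np.degrees(np.arctan2(*(P[1]-P[0])[1::-1])).round(1))
    cv2.imwrite(f"pics/h_{n}.png",a[...,::-1])
E
```

```text
[643.3 -78.2 329.2] [-3.141e+00  2.000e-03 -9.400e-02] [-0.18  0.51  1.17  0.    1.47  1.49] 22.1167
wrist [[260.0, 298.0], [260.0, 166.0], [292.0, 166.0], [292.0, 298.0]] [640.5 -79.2 193.5] [np.float64(93.6), np.float64(20.5)] -6.0
top [[265.0, 185.0], [273.0, 185.0], [273.0, 190.0], [265.0, 190.0]] [635.9 -77.8 193.5] [np.float64(19.0), np.float64(12.1)] -88.8
```

>>> carry_out(slide=[[0,-0.003,-0.08],[0,-0.003,-0.15],[0,-0.003,-0.21],[0,-0.003,-0.23],[0,-0.003,-0.23]], dr=[[0,0,0],[0,0,0],[0,0,0],[0,0,0],[0,0,0]], gripper=[70,70,70,70,70], newtons=20)

```text
clock: 22.63
eef_pos: [643.1, -78.9, 271.9]
eef_rot: [-3.141, 0.003, -0.094]
wrist_force: [-0.8, -1.0, 0.4]
finger_gap: 65.6
finger_force: 0.0
```

>>> carry_out(slide=[[0,0,0],[0,0,0],[0,0,0],[0,0,0],[0,0,0],[0,0,0],[0,0,0],[0,0,0],[0,0,0],[0,0,0]], dr=[[0,0,0],[0,0,0],[0,0,0],[0,0,0],[0,0,0],[0,0,0],[0,0,0],[0,0,0],[0,0,0],[0,0,0]], gripper=[0,0,0,0,0,0,0,0,0,0])

```text
clock: 23.47
eef_pos: [643.4, -78.7, 273.5]
eef_rot: [-3.141, -0.0, -0.096]
wrist_force: [0.2, 3.0, 1.9]
finger_gap: 21.2
finger_force: 20.0
```

>>> carry_out(slide=[[0.0026,0.028,0.003],[0.0053,0.056,0.005],[0.0079,0.0836,0.006],[0.0105,0.1115,0.006],[0.0132,0.139,0.004],[0.0156,0.165,0.002],[0.0156,0.165,0.002],[0.0156,0.165,0.002],[0.0156,0.165,0.002]], dr=[[0,0,0],[0,0,0],[0,0,0],[0,0,0],[0,0,0],[0,0,0],[0,0,0],[0,0,0],[0,0,0]], gripper=[0,0,0,0,0,0,0,0,0])

```text
clock: 24.22
eef_pos: [647.6, -38.1, 274.6]
eef_rot: [3.141, -0.002, -0.096]
wrist_force: [2.6, -3.3, 4.8]
finger_gap: 21.5
finger_force: 20.0
```

```bash
cat > f.py <<'E'
from h import *
F=[];P=[]
for _ in range(6):
    camera("top");s=read_state();F.append(s["wrist_force"]);P.append(s["eef_pos"])
F=np.array(F);print("Fy",(F@[.094,.9956,0]).round(1),"mean",(F@[.094,.9956,0]).mean().round(2),"all",F.mean(0).round(1),"pos",np.mean(P,0).round(1),s["finger_gap"].round(1),s["clock"])
E
python3 f.py
```

```text
Traceback (most recent call last):
  File "f.py", line 5, in <module>
    F=np.array(F);print("Fy",(F@[.094,.9956,0]).round(1),"mean",(F@[.094,.9956,0]).mean().round(2),"all",F.mean(0).round(1),"pos",np.mean(P,0).round(1),s["finger_gap"].round(1),s["clock"])
                                                                                                                                                        ^^^^^^^^^^^^^^^^^^^^^
AttributeError: 'float' object has no attribute 'round'
```

```bash
sed -i 's/s\["finger_gap"\].round(1)/s["finger_gap"]/' f.py; python3 f.py
```

```text
Fy [-2.8 -2.9 -3.5 -3.  -3.7 -3.4] mean -3.22 all [ 2.1 -3.4  5.9] pos [647.5 -38.3 274.6] 21.644630752400104 24.8167
```

>>> carry_out(slide=[[-0.0026,-0.028,0.002],[-0.0053,-0.056,0.004],[-0.0079,-0.0836,0.004],[-0.0105,-0.1115,0.003],[-0.0132,-0.139,0],[-0.0156,-0.165,-0.002],[-0.0156,-0.165,-0.002],[-0.0156,-0.165,-0.002]], dr=[[0,0,0],[0,0,0],[0,0,0],[0,0,0],[0,0,0],[0,0,0],[0,0,0],[0,0,0]], gripper=[0,0,0,0,0,0,0,0])

```text
clock: 25.48
eef_pos: [643.2, -78.9, 273.1]
eef_rot: [-3.14, 0.001, -0.096]
wrist_force: [-1.2, 4.3, 0.7]
finger_gap: 21.3
finger_force: 20.0
```

```bash
python3 f.py
```

```text
Fy [3.7 4.5 5.1 3.6 4.3 3.6] mean 4.15 all [-2.3  4.4  0.3] pos [643.2 -78.8 273.1] 21.252702957932502 25.7833
```

Free first stroke: push-back about 3.2 N with travel to about 0.10 rad, and the return reached the rest stop. Now stroke 2.

>>> carry_out(slide=[[0.0026,0.028,0.003],[0.0053,0.056,0.005],[0.0079,0.0836,0.006],[0.0105,0.1115,0.006],[0.0132,0.139,0.004],[0.0156,0.165,0.002],[0.0156,0.165,0.002],[0.0156,0.165,0.002],[0.0156,0.165,0.002]], dr=[[0,0,0],[0,0,0],[0,0,0],[0,0,0],[0,0,0],[0,0,0],[0,0,0],[0,0,0],[0,0,0]], gripper=[0,0,0,0,0,0,0,0,0])

```text
clock: 26.53
eef_pos: [647.6, -38.3, 274.7]
eef_rot: [3.141, -0.002, -0.097]
wrist_force: [1.4, -3.7, 5.2]
finger_gap: 21.4
finger_force: 20.0
```

```bash
python3 f.py; python3 - <<'E'
from h import *
m=camera_model("scene");a=camera("scene");b=cv2.cvtColor(cv2.imread("pics/scene0.png"),cv2.COLOR_BGR2RGB)
y=np.array([.094,.9956,0]);o=np.array([662.8,136.4,12])
# darkness profile along the press middle line, at pad-top height
for n,i in(("start",b),("now",a)):
    print(n,[(q,int(i[tuple(np.round(pix(m,o+np.array([0,0,46])+y*q)).astype(int)[::-1])].max())) for q in range(-120,-50,4)])
E
```

```text
Fy [-3.6 -3.1 -3.2 -3.  -3.9 -3.2] mean -3.33 all [ 1.2 -3.5  5.4] pos [647.6 -38.4 274.7] 21.4136826864791 26.8333
start [(-120, 177), (-116, 163), (-112, 113), (-108, 77), (-104, 46), (-100, 51), (-96, 78), (-92, 133), (-88, 179), (-84, 182), (-80, 181), (-76, 180), (-72, 180), (-68, 180), (-64, 180), (-60, 180), (-56, 182), (-52, 179)]
now [(-120, 171), (-116, 168), (-112, 188), (-108, 191), (-104, 182), (-100, 179), (-96, 169), (-92, 109), (-88, 49), (-84, 45), (-80, 49), (-76, 139), (-72, 179), (-68, 187), (-64, 173), (-60, 163), (-56, 133), (-52, 150)]
```

The pad has advanced 16 mm in two strokes, so each stroke counts. I continue with back, forward, measure.

>>> carry_out(slide=[[-0.0026,-0.028,0.002],[-0.0053,-0.056,0.004],[-0.0079,-0.0836,0.004],[-0.0105,-0.1115,0.003],[-0.0132,-0.139,0],[-0.0156,-0.165,-0.002],[-0.0156,-0.165,-0.002],[-0.0156,-0.165,-0.002]], dr=[[0,0,0],[0,0,0],[0,0,0],[0,0,0],[0,0,0],[0,0,0],[0,0,0],[0,0,0]], gripper=[0,0,0,0,0,0,0,0])

```text
clock: 27.55
eef_pos: [643.2, -78.9, 273.1]
eef_rot: [-3.14, 0.001, -0.096]
wrist_force: [-1.0, 4.8, 0.9]
finger_gap: 20.9
finger_force: 20.0
```

>>> carry_out(slide=[[0.0026,0.028,0.003],[0.0053,0.056,0.005],[0.0079,0.0836,0.006],[0.0105,0.1115,0.006],[0.0132,0.139,0.004],[0.0156,0.165,0.002],[0.0156,0.165,0.002],[0.0156,0.165,0.002],[0.0156,0.165,0.002]], dr=[[0,0,0],[0,0,0],[0,0,0],[0,0,0],[0,0,0],[0,0,0],[0,0,0],[0,0,0],[0,0,0]], gripper=[0,0,0,0,0,0,0,0,0])

```text
clock: 28.3
eef_pos: [647.5, -38.2, 274.5]
eef_rot: [3.141, -0.001, -0.096]
wrist_force: [0.6, -4.2, 5.1]
finger_gap: 21.6
finger_force: 20.0
```

```bash
python3 f.py
```

```text
Fy [-3.9 -3.7 -3.3 -3.4 -3.2 -3.6] mean -3.51 all [ 1.2 -3.6  5.2] pos [647.5 -38.3 274.6] 21.519086071010637 28.6
```

Stroke 3 is still free (3.5 N). Stroke 4.

>>> carry_out(slide=[[-0.0026,-0.028,0.002],[-0.0053,-0.056,0.004],[-0.0079,-0.0836,0.004],[-0.0105,-0.1115,0.003],[-0.0132,-0.139,0],[-0.0156,-0.165,-0.002],[-0.0156,-0.165,-0.002],[-0.0156,-0.165,-0.002]], dr=[[0,0,0],[0,0,0],[0,0,0],[0,0,0],[0,0,0],[0,0,0],[0,0,0],[0,0,0]], gripper=[0,0,0,0,0,0,0,0])

```text
clock: 29.27
eef_pos: [643.2, -78.9, 273.0]
eef_rot: [-3.14, 0.001, -0.096]
wrist_force: [-1.2, 4.8, 1.9]
finger_gap: 21.2
finger_force: 20.0
```

>>> carry_out(slide=[[0.0026,0.028,0.003],[0.0053,0.056,0.005],[0.0079,0.0836,0.006],[0.0105,0.1115,0.006],[0.0132,0.139,0.004],[0.0156,0.165,0.002],[0.0156,0.165,0.002],[0.0156,0.165,0.002],[0.0156,0.165,0.002]], dr=[[0,0,0],[0,0,0],[0,0,0],[0,0,0],[0,0,0],[0,0,0],[0,0,0],[0,0,0],[0,0,0]], gripper=[0,0,0,0,0,0,0,0,0])

```text
clock: 30.02
eef_pos: [647.5, -38.2, 274.5]
eef_rot: [3.141, -0.001, -0.097]
wrist_force: [1.6, -3.5, 4.8]
finger_gap: 21.1
finger_force: 20.0
```

```bash
python3 f.py
```

```text
Fy [-4.5 -4.1 -3.9 -3.6 -3.8 -3.4] mean -3.89 all [ 1.3 -4.   5.7] pos [647.5 -38.3 274.5] 21.620887698507417 30.3167
```

Stroke 4 gives 3.9 N. Stroke 5.

>>> carry_out(slide=[[-0.0026,-0.028,0.002],[-0.0053,-0.056,0.004],[-0.0079,-0.0836,0.004],[-0.0105,-0.1115,0.003],[-0.0132,-0.139,0],[-0.0156,-0.165,-0.002],[-0.0156,-0.165,-0.002],[-0.0156,-0.165,-0.002]], dr=[[0,0,0],[0,0,0],[0,0,0],[0,0,0],[0,0,0],[0,0,0],[0,0,0],[0,0,0]], gripper=[0,0,0,0,0,0,0,0])

```text
clock: 30.98
eef_pos: [643.2, -78.9, 273.1]
eef_rot: [-3.14, 0.001, -0.096]
wrist_force: [-0.6, 4.5, 0.5]
finger_gap: 21.3
finger_force: 20.0
```

>>> carry_out(slide=[[0.0026,0.028,0.003],[0.0053,0.056,0.005],[0.0079,0.0836,0.006],[0.0105,0.1115,0.006],[0.0132,0.139,0.004],[0.0156,0.165,0.002],[0.0156,0.165,0.002],[0.0156,0.165,0.002],[0.0156,0.165,0.002]], dr=[[0,0,0],[0,0,0],[0,0,0],[0,0,0],[0,0,0],[0,0,0],[0,0,0],[0,0,0],[0,0,0]], gripper=[0,0,0,0,0,0,0,0,0])

```text
clock: 31.73
eef_pos: [647.5, -38.2, 274.5]
eef_rot: [3.141, -0.001, -0.097]
wrist_force: [0.8, -3.3, 5.3]
finger_gap: 21.7
finger_force: 20.0
```

```bash
python3 f.py;  python3 - <<'E'
from h import *
m=camera_model("scene");a=camera("scene")
y=np.array([.094,.9956,0]);o=np.array([662.8,136.4,12])
print([(q,int(a[tuple(np.round(pix(m,o+np.array([0,0,46])+y*q)).astype(int)[::-1])].max())) for q in range(-100,-30,4)])
E
```

```text
Fy [-2.9 -4.1 -5.4 -3.8 -3.5 -3.9] mean -3.93 all [ 1.4 -4.1  5.5] pos [647.5 -38.3 274.5] 21.502674015963407 32.0333
[(-100, 167), (-96, 171), (-92, 166), (-88, 185), (-84, 189), (-80, 186), (-76, 180), (-72, 172), (-68, 116), (-64, 63), (-60, 81), (-56, 108), (-52, 144), (-48, 119), (-44, 135), (-40, 142), (-36, 165), (-32, 142)]
```

Stroke 5 gives 3.9 N and the pad is now about at the cube's back. Stroke 6.

>>> carry_out(slide=[[-0.0026,-0.028,0.002],[-0.0053,-0.056,0.004],[-0.0079,-0.0836,0.004],[-0.0105,-0.1115,0.003],[-0.0132,-0.139,0],[-0.0156,-0.165,-0.002],[-0.0156,-0.165,-0.002],[-0.0156,-0.165,-0.002]], dr=[[0,0,0],[0,0,0],[0,0,0],[0,0,0],[0,0,0],[0,0,0],[0,0,0],[0,0,0]], gripper=[0,0,0,0,0,0,0,0])

```text
clock: 32.75
eef_pos: [643.2, -78.9, 273.1]
eef_rot: [-3.14, 0.001, -0.096]
wrist_force: [-1.5, 4.2, 0.4]
finger_gap: 21.4
finger_force: 20.0
```

>>> carry_out(slide=[[0.0026,0.028,0.003],[0.0053,0.056,0.005],[0.0079,0.0836,0.006],[0.0105,0.1115,0.006],[0.0132,0.139,0.004],[0.0156,0.165,0.002],[0.0156,0.165,0.002],[0.0156,0.165,0.002],[0.0156,0.165,0.002]], dr=[[0,0,0],[0,0,0],[0,0,0],[0,0,0],[0,0,0],[0,0,0],[0,0,0],[0,0,0],[0,0,0]], gripper=[0,0,0,0,0,0,0,0,0])

```text
clock: 33.5
eef_pos: [647.5, -38.4, 274.8]
eef_rot: [3.14, -0.002, -0.097]
wrist_force: [-0.0, -5.8, 5.8]
finger_gap: 21.6
finger_force: 20.0
```

```bash
python3 f.py;  python3 - <<'E'
from h import *
m=camera_model("scene");a=camera("scene");cv2.imwrite("pics/s12.png",a[...,::-1])
y=np.array([.094,.9956,0]);o=np.array([662.8,136.4,12])
print([(q,int(a[tuple(np.round(pix(m,o+np.array([0,0,46])+y*q)).astype(int)[::-1])].max())) for q in range(-100,-30,4)])
E
```

```text
Fy [-6.9 -7.  -7.3 -6.3 -6.9 -6.2] mean -6.76 all [-0.2 -6.8  5.2] pos [647.5 -38.5 274.8] 21.514230880153562 33.8
[(-100, 157), (-96, 164), (-92, 164), (-88, 173), (-84, 180), (-80, 182), (-76, 186), (-72, 182), (-68, 151), (-64, 81), (-60, 61), (-56, 84), (-52, 142), (-48, 117), (-44, 133), (-40, 156), (-36, 167), (-32, 146)]
```

Stroke 6 gives 6.8 N, 3.5 N above the first stroke. The pad has bitten but the rise is still under the 4 N criterion, so the squeeze is about 10 N at most. One more tooth adds about 14 N and stays well under 38 N. Stroke 7, the last.

>>> carry_out(slide=[[-0.0026,-0.028,0.002],[-0.0053,-0.056,0.004],[-0.0079,-0.0836,0.004],[-0.0105,-0.1115,0.003],[-0.0132,-0.139,0],[-0.0156,-0.165,-0.002],[-0.0156,-0.165,-0.002],[-0.0156,-0.165,-0.002]], dr=[[0,0,0],[0,0,0],[0,0,0],[0,0,0],[0,0,0],[0,0,0],[0,0,0],[0,0,0]], gripper=[0,0,0,0,0,0,0,0])

```text
clock: 34.52
eef_pos: [643.3, -78.9, 273.2]
eef_rot: [-3.14, 0.001, -0.096]
wrist_force: [-0.8, 4.6, 1.5]
finger_gap: 21.5
finger_force: 20.0
```

>>> carry_out(slide=[[0.0026,0.028,0.003],[0.0053,0.056,0.005],[0.0079,0.0836,0.006],[0.0105,0.1115,0.006],[0.0132,0.139,0.004],[0.0145,0.153,0.003],[0.0156,0.165,0.002],[0.0156,0.165,0.002],[0.0156,0.165,0.002],[0.0156,0.165,0.002]], dr=[[0,0,0],[0,0,0],[0,0,0],[0,0,0],[0,0,0],[0,0,0],[0,0,0],[0,0,0],[0,0,0],[0,0,0]], gripper=[0,0,0,0,0,0,0,0,0,0])

```text
clock: 35.35
eef_pos: [647.5, -39.1, 275.4]
eef_rot: [3.139, -0.002, -0.097]
wrist_force: [-1.9, -11.1, 8.3]
finger_gap: 21.5
finger_force: 20.0
```

```bash
python3 f.py
```

```text
Fy [ -9.5 -11.  -10.8 -10.7 -10.3 -10.4] mean -10.44 all [ -2.4 -10.3   9.1] pos [647.5 -39.1 275.4] 21.260426782136435 35.65
```

Stroke 7 gives 10.4 N, 7.2 N above the first stroke, so I stop. Lever back to rest, release and retreat upward.

>>> carry_out(slide=[[-0.0026,-0.028,0.002],[-0.0053,-0.056,0.004],[-0.0079,-0.0836,0.004],[-0.0105,-0.1115,0.003],[-0.0132,-0.139,0],[-0.0156,-0.165,-0.002],[-0.0156,-0.165,-0.002],[-0.0156,-0.165,-0.002]], dr=[[0,0,0],[0,0,0],[0,0,0],[0,0,0],[0,0,0],[0,0,0],[0,0,0],[0,0,0]], gripper=[0,0,0,0,0,0,0,0])

```text
clock: 36.32
eef_pos: [643.3, -78.9, 273.1]
eef_rot: [-3.14, 0.001, -0.096]
wrist_force: [1.1, 3.4, 0.7]
finger_gap: 21.3
finger_force: 20.0
```

>>> carry_out(slide=[[0,0,0],[0,0,0],[0,0,0],[0,0,0],[0,0,0],[0,0,0],[0,0,0.08],[0,0,0.2],[0,0,0.35],[0,0,0.4]], dr=[[0,0,0],[0,0,0],[0,0,0],[0,0,0],[0,0,0],[0,0,0],[0,0,0],[0,0,0],[0,0,0],[0,0,0]], gripper=[70,70,70,70,70,70,70,70,70,70])

```text
clock: 37.15
eef_pos: [643.5, -79.1, 379.0]
eef_rot: [3.141, -0.006, -0.096]
wrist_force: [0.2, 0.2, 1.1]
finger_gap: 65.7
finger_force: 0.0
```

>>> carry_out(slide=[[-0.2,0,0],[-0.4,0,0.02],[-0.6,0,0.02],[-0.6,0,0.02]], dr=[[0,0,0],[0,0,0],[0,0,0],[0,0,0]], gripper=[70,70,70,70])

```text
clock: 37.48
eef_pos: [490.5, -78.8, 378.6]
eef_rot: [3.141, -0.0, -0.096]
wrist_force: [1.0, 1.2, 0.9]
finger_gap: 66.1
finger_force: 0.0
```

```bash
python3 - <<'E'
from h import *
s=read_state();print(s["eef_pos"].round(1),s["wrist_force"].round(1),s["clock"])
m=camera_model("top");a=camera("top");cv2.imwrite("pics/top_end.png",a[...,::-1])
b=cv2.cvtColor(cv2.imread("pics/top0.png"),cv2.COLOR_BGR2RGB);y=np.array([.094,.9956,0]);x=np.array([.9956,-.094,0])
for c in(-27,):
  p=np.array([662.8,136.4,66])+c*y
  for j in(18,0,-18): print([int(a[tuple(np.round(pix(m,p+i*x+j*y)).astype(int)[::-1])].mean()) for i in(-18,0,18)])
hsv=cv2.cvtColor(a,cv2.COLOR_RGB2HSV);k=(((hsv[...,0]<6)|(hsv[...,0]>174))&(hsv[...,1]>150)&(hsv[...,2]>80)).astype(np.uint8)*255;k[:155]=0
c=max(cv2.findContours(k,0,2)[0],key=cv2.contourArea);r=cv2.minAreaRect(c);print("handle",r,onz(m,*r[0],193.5).round(1))
E
```

```text
[490.5 -78.8 378.6] [1.  1.2 0.9] 37.4833
[48, 181, 43]
[180, 46, 185]
[48, 179, 49]
handle ((269.2461853027344, 184.53079223632812), (8.806466102600098, 37.45848846435547), 7.125016689300537) [643.  -78.3 193.5]
```

The cube is upright against the jaw, the handle is back at its starting pixel (269,184.5), and the robot is clear. I hand in.

```bash
python3 -c "
from cell import *
print(sign_off())"
```

```text
the job is handed in; nothing more can be done
None
```

I handed the job in at about 37.5 s with the cube upright against the fixed jaw after seven strokes (last push 7.2 N above the first, squeeze estimated near 24 N); on my first try it caught the jaw and rolled over on the bed, so I righted it on the table, placed it again, and finished with the lever at rest and the robot clear.

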